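# Clip the awl into its bench rack and slide its point into the guard

### The job

Put the awl away in its bench rack: take it from the wooden rest, press it down behind the point guard until both pairs of spring fingers have snapped around its handle, then slide it lengthwise through the clips until the shoulder of the handle is right up against the guard and the steel point is covered. Press and slide gently by feel, without forcing or ramming anything, then let go and leave the other things on the bench alone.

Things in the scene. Friction and masses are not known exactly. Their poses are not given: they have to be found in the camera images.
- awl: stout awl of 0.11 to 0.22 kg: straight round wooden handle 24 mm thick, 160 mm long, the last 12 mm a brass ferrule of the same thickness, ending in a flat shoulder from which a round steel point 8 mm thick sticks out 30 mm. Origin on the axis at mid-handle; x runs along the axis towards the point (butt at x -80, shoulder at +80, point's end at +110 mm).
- awl_point (a point): the end of the awl's steel point, on the awl's axis, 110 mm from the middle of the handle
- rest: fixed plywood rest, 150 x 70 mm; the awl starts in it, axis along the rest's x, 40 mm above the bench. Two saddles 16 mm thick at x -55 and +55 mm, their cheeks 40 mm high and 26 mm apart; between them the base is only 12 mm high. Origin under its centre at bench level, z up.
- rack: fixed wooden rack: base board 80 mm wide, 16 high, x -115 to +135 mm, carrying a bar with two spring clips and a guard. Origin at bench level below mid-handle of the finally stowed awl; x towards the guard, z up. The bar is on packing of unknown thickness that no reading shows: the clipped-in awl's axis is anywhere from 52 to 76 mm above the origin, the bar's top 30 mm below that axis.
- tape: bystander: roll of masking tape lying flat, 90 mm across, 25 mm high; origin under its centre
- offcut: bystander: dark wood offcut 90 x 45 x 20 mm; origin under its centre
- glue: bystander: small yellow glue jar 52 mm across, 75 mm high; origin under its centre
- clip_rear (a point): rear spring clip, 12 mm long along the rack; this point is at bench level below it, 73 mm behind the rack's origin. Two steel spring fingers over a steel seat: inturned lips 9 mm above the clipped-in axis, 16 mm apart, flaring out to about 36 mm at the top, 21 mm above that axis. The awl rests on the seats when snapped in.
- clip_front (a point): front spring clip, same as the rear one, 34 mm ahead of the rack's origin; point at bench level below it. Pressing the awl into both clips: resistance builds to 8 to 15 N some 13 mm above the seats, drops below zero at the snap, then rises hard at the seats. Sliding it afterwards takes 2 to 8 N. All contact forces between awl and rack, clip squeeze included (17 N at rest), must stay below 55 N.
- guard_face (a point): point at bench level below the face of the point guard, 80 mm ahead of the rack's origin: a dark closed wooden block 42 mm long, 40 wide, its top 25 mm above the clipped-in axis, with a 14 mm square bore 36 mm deep open to the rear at that axis. Its roof means: clip the awl in with mid-handle 33 to 45 mm short of the rack's origin, then slide forward until the shoulder meets this face.
There are look-alikes about, which are no part of the job. Of the things that look like the awl, the smallest one is meant.

How it is judged:
By the outcome, as a careful person would: the job done as asked, in the order asked, and still so for the second after the job is handed in, with the robot touching nothing.
It also fails if it takes over 67 s, if anything falls off the work surface, if the arm or the gripper's body presses on something with over 40 N, if the wrist force passes 120 N, or if a joint passes its speed limit or range.

### The arm

A 7-joint arm with a two-finger parallel gripper is mounted at the origin on the work surface. World frame = base frame: x ahead of the robot, y to its left, z up, the work surface at z = 0. Lengths are in m, angles in rad, forces in N, time in s.
With the tool pointing down it reaches from about 0.425 to 0.925 m from the base axis. Payload 6.8 kg.
Tool frame: the origin (TCP) lies midway between the tips of the shut fingers; the grasp point (between the pads) lies 19 mm behind it; z points along the fingers, y is the line along which they close (so a half turn about z gives the same grasp; the last joint's range is limited). The gripper opens to 85 mm and grips with 20 to 120 N. Pads are 22 mm wide; open, the fingers measure 114 mm over their backs; the gripper's body (76 mm by 85 mm) begins 54 mm behind the grasp point. The pads swing forward as they close: fully open they stand 13 mm farther back than shut.
Start: joints at [-1.372, 0.477, 0.022, 1.555, -0.011, 1.109, -0.083], TCP at [0.204, 0.643, 0.231] pointing down, gripper open.
Joint ranges: [-2.96, 2.96], [-0.34, 2.1], [-1.41, 1.46], [0.24, 2.44], [-1.37, 4.51], [0.17, 1.92], [-2.96, 2.96]. Speed limits (rad/s): [2.39, 2.39, 3.14, 3.14, 3.14, 3.14, 3.14].

### API

Orientations are given as a unit quaternion [w, x, y, z].
In Python, from station import bot, imaging gives the robot as it stands.
- The arm moves only by the tool move_arm, never from a script. Its argument "commands" is a list that holds one entry, the list of rows, each a list of 7 numbers: the shift along the tool's x, y, z in m, then the turn, a rotation vector about the tool's x, y, z in degrees, then the finger opening in m, from 0 to 0.0854. In form: [[[x, y, z, rx, ry, rz, grip], ...]]. A call has 1 to 20 rows; each row shifts and turns the commanded pose from where the row before left it, along the tool's axes as they then stand; what a row does not reach is not made up. A row lasts 1/8 s, in which the tool goes at most 62.5 mm and 10.7 degrees, less where a joint would pass 70% of its speed; a pose out of reach is approached as far as the arm can. A call is refused whole if a number of a shift passes 0.0625 or a number of a turn 10.7, either way. A call with a gripper value outside its range is refused whole. The fingers move at their own pace and stop on an object; "squeeze" is the grip in N (left out, the last holds). Time passes only in rows, so rows that do not move let the fingers close. It gives the time, the measured TCP pose, the force, the opening and the grip force at its end, in the units of the state.
- bot.get_obs(): the state, without advancing time (a new reading comes with each control period).
- imaging.read_camera(name): name is "scene" or "side" or "wrist"; returns the picture (384x512x3 uint8, red, green, blue); there is no depth.
- imaging.calibration(name): a dict with "intrinsics" (3x3 intrinsics, pixels), "extrinsics" (4x4, takes a point from camera to world coordinates); the wrist camera has in their place "mount" (4x4, takes a point from camera to tool coordinates, whose origin is the TCP and whose axes are the flange's). Camera axes: x right, y down, z forward; pixel columns grow to the right and rows downward; lengths in m; the calibration is good to about 2 mm. A picture is of the moment at which its call begins: read the wrist's pose just before it. calibration takes no time and is no camera call.
- bot.hand_in(): hands the job in; it is judged then, once.
The state is a dict: "t": time; "q": joint angles; "joint_vel": joint speeds; "joint_torque": joint torques, N m; "eef_pos": TCP position; "tool_rot": TCP orientation; "contact_force": force on the tool from outside, world axes, zero at the start; "torque": the same for the moment, N m; "gripper_width": opening from 0.0 (shut) to 1.0 (fully open); "grasp_force": force on a finger pad.
Only numpy, scipy, OpenCV 4.12 (cv2) and the standard library are available. Lean on these libraries where they do the work, as an engineer would, in place of code of your own. Each camera call takes 0.05 s, during which the arm holds its last target. There are 200 camera calls.

## Working session

There is one attempt and no reset: what is moved stays moved. The work goes in short steps, Python scripts to look and compute and a tool call to move; the robot and the scene stay as the last step left them, time stands still between calls to the robot, and variables do not carry over. Pictures are saved under pics/ and viewed, at most 10 in all, crops included, and the job is handed in when it is done.

Besides the shell and the picture viewer there is one more tool, called after "Request:" by a JSON object that holds its "name" and its "arguments". move_arm: Moves the arm, as the interface text tells. Its arguments: {"type":"object","properties":{"commands":{"type":"array","items":{"type":"array","items":{"type":"array","items":{"type":"number"}}}},"squeeze":{"type":"number"}},"required":["commands"]}

```bash
ls; mkdir -p pics; cat > h.py <<'E'
import numpy as np, cv2
from station import bot, imaging
from scipy.spatial.transform import Rotation as R
def K(n): return np.array(imaging.calibration(n)["intrinsics"])
def T(n):
    c=imaging.calibration(n)
    if "extrinsics" in c: return np.array(c["extrinsics"])
    o=bot.get_obs(); M=np.eye(4); q=o["tool_rot"]
    M[:3,:3]=R.from_quat([q[1],q[2],q[3],q[0]]).as_matrix(); M[:3,3]=o["eef_pos"]
    return M@np.array(c["mount"])
def ray(n,px,M=None):
    M=T(n) if M is None else M
    p=np.atleast_2d(px).astype(float)
    d=np.c_[p,np.ones(len(p))]@np.linalg.inv(K(n)).T
    return M[:3,3], d@M[:3,:3].T
def plane(n,px,z,M=None):
    o,d=ray(n,px,M); return o+d*((z-o[2])/d[:,2])[:,None]
def proj(n,P,M=None):
    M=T(n) if M is None else M
    c=(np.atleast_2d(P)-M[:3,3])@M[:3,:3]; u=c@K(n).T; return u[:,:2]/u[:,2:]
def shot(n,f):
    im=np.array(imaging.read_camera(n)); cv2.imwrite(f,im[:,:,::-1]); return im
E
python3 - <<'E'
from h import *
o=bot.get_obs(); print({k:np.round(v,3) for k,v in o.items()})
a=shot("scene","pics/scene.png"); b=shot("side","pics/side.png")
for n in("scene","side"): print(n,np.round(K(n),1).tolist(),np.round(T(n),3).tolist())
print(np.round(imaging.calibration("wrist")["mount"],3))
E
```

```text
pics
{'t': np.float64(0.0), 'q': array([-1.372,  0.478,  0.022,  1.556, -0.011,  1.109, -0.083]), 'joint_vel': array([ 0.001,  0.   , -0.   ,  0.   ,  0.   ,  0.   , -0.002]), 'joint_torque': array([-1.0000e-03, -5.9645e+01,  1.6080e+00, -2.8120e+01,  1.3000e-02,
        9.0000e-03, -0.0000e+00]), 'eef_pos': array([0.204, 0.643, 0.23 ]), 'tool_rot': array([-0.   ,  0.153,  0.988, -0.001]), 'contact_force': array([ 0.354, -0.026, -1.303]), 'torque': array([ 0.075, -0.001, -0.044]), 'grasp_force': np.float64(0.0), 'gripper_width': np.float64(1.003)}
scene [[473.8, 0.0, 256.5], [0.0, 473.8, 194.0], [0.0, 0.0, 1.0]] [[-0.666, 0.616, -0.421, 1.007], [0.746, 0.541, -0.388, 0.58], [-0.011, -0.573, -0.82, 1.063], [0.0, 0.0, 0.0, 1.0]]
side [[379.2, 0.0, 251.8], [0.0, 379.2, 192.4], [0.0, 0.0, 1.0]] [[0.794, -0.397, 0.46, 0.087], [-0.607, -0.49, 0.625, -0.49], [-0.022, -0.776, -0.631, 0.641], [0.0, 0.0, 0.0, 1.0]]
[[ 0.    -0.946 -0.323  0.084]
 [ 1.     0.     0.001  0.   ]
 [-0.001 -0.323  0.946 -0.142]
 [ 0.     0.     0.     1.   ]]
```

View pics/scene.png

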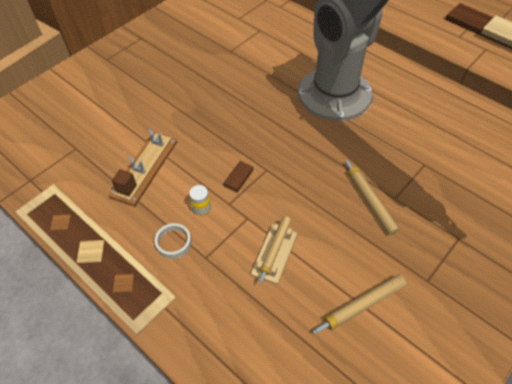

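View pics/side.png

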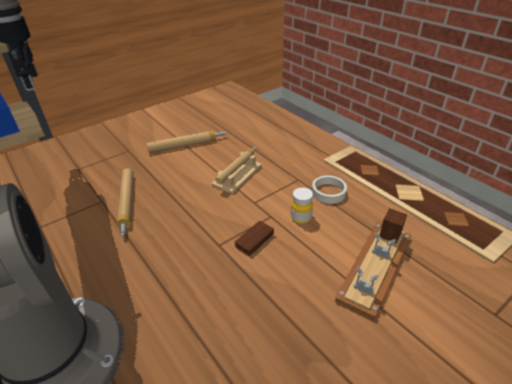

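The scene view shows three awl-shaped things: one in the rest (270,250), a thick one at (360,305), and one lying free at (370,198). The rest awl should be the smallest. The rack is at (145,170) with its dark guard at (123,182). I'll confirm with sizes and an enlarged crop.

```bash
python3 - <<'E'
from h import *
a=cv2.imread("pics/scene.png"); b=cv2.imread("pics/side.png")
f=lambda im,x,y,w,h,s:cv2.resize(im[y:y+h,x:x+w],None,fx=s,fy=s,interpolation=cv2.INTER_CUBIC)
L=np.vstack([f(a,240,205,80,60,5),f(a,240,205+60,80,60,5)[:0],f(a,105,125,80,60,5)*1])
L=np.vstack([f(a,240,208,80,80,4.0)[:, :320],f(a,100,125,80,85,4.0)])
L=np.vstack([f(a,240,208,80,80,3.75),f(a,100,125,80,80,3.75)])
Rr=np.vstack([f(b,200,138,80,60,5),f(b,330,205,80,110,2.7)[:0]])
Rr=np.vstack([f(b,200,138,80,60,5),f(b,330,205,133,110,3.0)[:300,:400] if 0 else cv2.resize(b[205:315,330:412],(224,300),interpolation=cv2.INTER_CUBIC).__class__(0) if 0 else np.pad(cv2.resize(b[205:315,330:412],(224,300),interpolation=cv2.INTER_CUBIC),((0,0),(0,176),(0,0)))])
cv2.imwrite("pics/c1.png",np.hstack([L,Rr]))
for nm,p in dict(rest=[(287,220),(262,282)],big=[(404,281),(315,331)],free=[(394,230),(346,162)]).items():
    for z in (.012,.04): P=plane("scene",p,z); print(nm,z,P.round(3).tolist(),np.linalg.norm(P[0]-P[1]).round(3))
print(proj("scene",[0.204,.643,.23]))
E
```

```text
Traceback (most recent call last):
ValueError: all the input array dimensions except for the concatenation axis must match exactly, but along dimension 1, the array at index 0 has size 400 and the array at index 1 has size 216
```

```bash
python3 - <<'E'
from h import *
a=cv2.imread("pics/scene.png"); b=cv2.imread("pics/side.png")
f=lambda im,x,y,w,h:cv2.resize(im[y:y+h,x:x+w],(400,300),interpolation=cv2.INTER_CUBIC)
cv2.imwrite("pics/c1.png",np.vstack([np.hstack([f(a,220,213,100,75),f(b,195,135,100,75)]),np.hstack([f(a,95,125,112,84),f(b,310,202,152,114)])]))
for nm,p in dict(rest=[(287,220),(262,282)],big=[(404,281),(315,331)],free=[(394,230),(346,162)]).items():
    for z in (.012,.04): P=plane("scene",p,z); print(nm,z,P.round(3).tolist(),np.linalg.norm(P[0]-P[1]).round(3))
print(proj("scene",[0.204,.643,.23]))
E
```

```text
rest 0.012 [[0.476, 0.197, 0.012], [0.65, 0.263, 0.012]] 0.186
rest 0.04 [[0.49, 0.207, 0.04], [0.66, 0.272, 0.04]] 0.181
big 0.012 [[0.423, 0.516, 0.012], [0.66, 0.431, 0.012]] 0.252
big 0.04 [[0.439, 0.518, 0.04], [0.67, 0.435, 0.04]] 0.245
free 0.012 [[0.319, 0.422, 0.012], [0.217, 0.199, 0.012]] 0.244
free 0.04 [[0.337, 0.426, 0.04], [0.238, 0.209, 0.04]] 0.238
[[537.61737777 201.94745105]]
```

View pics/c1.png

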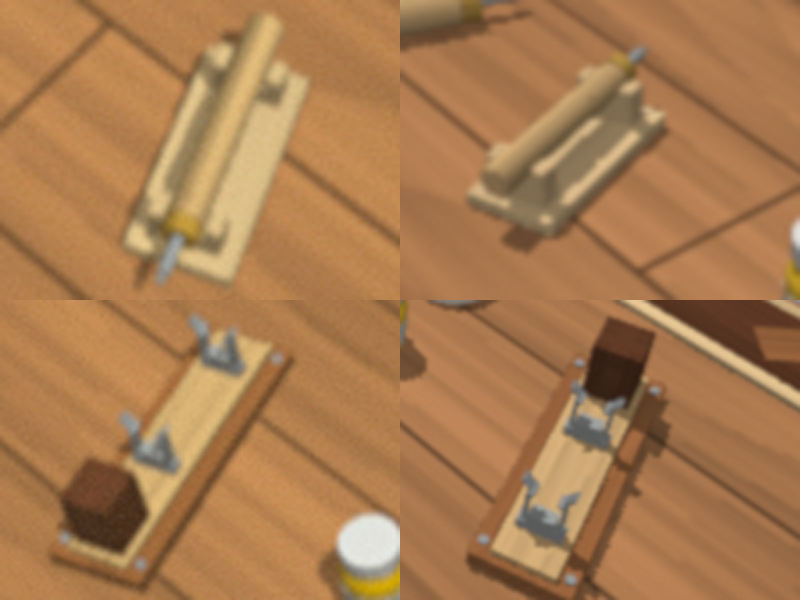

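The awl in the rest is about 185 mm long, against about 245 mm for the other two. It has a brass ferrule and lies in the plywood rest, so it is the one meant. Next I triangulate the rest awl and the rack.

```bash
cat >> h.py <<'E'
def tri(pa,pb,na="scene",nb="side",Ma=None,Mb=None):
    o1,d1=ray(na,pa,Ma); o2,d2=ray(nb,pb,Mb); d1=d1[0]/np.linalg.norm(d1); d2=d2[0]/np.linalg.norm(d2)
    s=np.linalg.lstsq(np.c_[d1,-d2],o2-o1,rcond=None)[0]
    A=o1+s[0]*d1;B=o2+s[1]*d2; return (A+B)/2,np.linalg.norm(A-B)
E
python3 - <<'E'
from h import *
S=lambda x,y:(95+x/3.571-.4,125+(y-300)/3.571-.4)
D=lambda x,y:(310+(x-400)/2.632-.3,202+(y-300)/2.632-.3)
A=lambda x,y:(220+x/4-.4,213+y/4-.4)
B=lambda x,y:(195+(x-400)/4-.4,135+y/4-.4)
pts=dict(tip=(A(163,278),B(643,50)),ferr=(A(183,225),B(622,68)),butt=(A(268,22),B(500,178)),
 gFR=(S(130,552),D(652,330)),gtopA=(S(62,497),D(610,320)),gtopB=(S(98,462),D(592,362)),gtopC=(S(135,482),D(640,375)),
 screwR=(S(278,357),D(570,580)),screwFR=(S(140,563),D(655,390)),screwFL=(S(65,538),D(579,362)),
 clipF_L=(S(127,418),D(578,392)),clipR_L=(S(197,322),D(527,480)),clipF_R=(S(160,420),D(620,402)),clipR_R=(S(232,328),D(575,495)))
for k,(p,q) in pts.items():
    X,e=tri(p,q); print(k,X.round(4),round(e,4))
print(plane("scene",[S(52,553),S(145,585),S(292,358)],.016).round(4))
print(plane("side",[D(468,552),D(573,597),D(665,388)],.016).round(4))
E
```

```text
tip [0.6627 0.2686 0.0395] 0.0015
ferr [0.6318 0.2554 0.0432] 0.0039
butt [0.4903 0.2025 0.0427] 0.0051
gFR [ 0.7201 -0.1695  0.0494] 0.0548
gtopA [ 0.7086 -0.1802  0.0832] 0.0304
gtopB [ 0.667  -0.1961  0.0711] 0.0293
gtopC [ 0.672  -0.2039  0.0533] 0.0339
screwR [ 0.4987 -0.2663  0.001 ] 0.0602
screwFR [ 0.7084 -0.1915  0.0013] 0.0584
screwFL [ 0.7084 -0.1759  0.0342] 0.056
clipF_L [ 0.6271 -0.2116  0.0739] 0.0273
clipR_L [ 0.5275 -0.2457  0.0748] 0.0282
clipF_R [ 0.6242 -0.221   0.0677] 0.0264
clipR_R [ 0.5254 -0.2542  0.065 ] 0.0306
[[ 0.7355 -0.2112  0.016 ]
 [ 0.7077 -0.1356  0.016 ]
 [ 0.4826 -0.2185  0.016 ]]
[[ 0.4736 -0.229   0.016 ]
 [ 0.5036 -0.3006  0.016 ]
 [ 0.7298 -0.2187  0.016 ]]
```

Request:
{"name": "move_arm", "arguments": {"commands": [[[0,0,0,0,0,-9.7,0.085],[0,0,0,0,0,-9.7,0.085],[0,0,0,0,0,-9.7,0.085],[0,0,0,0,0,-9.7,0.085],[-0.0156,-0.0428,0.0025,0,0,0,0.085],[-0.0156,-0.0428,0.0025,0,0,0,0.085],[-0.0156,-0.0428,0.0025,0,0,0,0.085],[-0.0156,-0.0428,0.0025,0,0,0,0.085],[-0.0156,-0.0428,0.0025,0,0,0,0.085],[-0.0156,-0.0428,0.0025,0,0,0,0.085],[-0.0156,-0.0428,0.0025,0,0,0,0.085],[-0.0156,-0.0428,0.0025,0,0,0,0.085],[-0.0156,-0.0428,0.0025,0,0,0,0.085],[-0.0156,-0.0428,0.0025,0,0,0,0.085],[-0.0156,-0.0428,0.0025,0,0,0,0.085],[-0.0156,-0.0428,0.0025,0,0,0,0.085],[0,0,0,0,0,0,0.085],[0,0,0,0,0,0,0.085]]]}}

```text
t: 2.35
eef_pos: [0.5637, 0.233, 0.2009]
tool_rot: [-0.0, -0.184, 0.983, 0.0]
contact_force: [-0.2, 0.2, -1.0]
gripper_width: 0.995
grasp_force: 0.0
```

```bash
python3 - <<'E'
from h import *
o=bot.get_obs(); print(o["q"].round(3),o["contact_force"].round(2),o["tool_rot"].round(4))
a=shot("wrist","pics/w1.png"); np.save("pics/w1T.npy",T("wrist"))
E
```

```text
[-0.526  0.4    0.042  1.75  -0.02   0.992  1.465] [-0.16  0.17 -1.  ] [-5.000e-04 -1.842e-01  9.829e-01  2.000e-04]
```

View pics/w1.png

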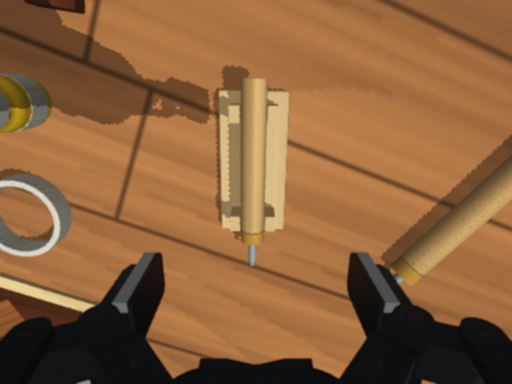

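The wrist view shows the awl with its butt at (255,80), shoulder at (253,245) and tip at (252,266), centred in the rest. I now refine its edges numerically.

```bash
python3 - <<'E'
from h import *
im=cv2.imread("pics/w1.png"); M=np.load("pics/w1T.npy")
g=cv2.GaussianBlur(im,(3,3),0).astype(float)
for r in (84,110,140,180,215,240,255,262):
    s=np.abs(np.diff(g[r,225:290].sum(1))); i=np.argsort(-s)[:8]; print(r,sorted((i+225).tolist()))
for c in(253,):
    s=np.abs(np.diff(g[60:285,c].sum(1))); i=np.argsort(-s)[:8]; print(c,sorted((i+60).tolist()))
P=plane("wrist",[(255,80),(253,245),(252,266)],.04,M); print(P.round(4)); d=P[2]-P[0]
print(np.linalg.norm(P[1]-P[0]),np.linalg.norm(d),np.degrees(np.arctan2(d[1],d[0])))
t=M@np.linalg.inv(np.array(imaging.calibration("wrist")["mount"])); print(np.degrees(np.arctan2(t[1,0],t[0,0])),t[:3,2].round(4))
E
```

```text
84 [242, 243, 244, 245, 253, 264, 265, 266]
110 [227, 228, 237, 238, 239, 264, 267, 268]
140 [227, 228, 229, 265, 266, 285, 286, 287]
180 [227, 228, 229, 239, 264, 265, 284, 285]
215 [225, 262, 263, 273, 274, 275, 282, 283]
240 [239, 240, 241, 243, 244, 245, 259, 260]
255 [246, 248, 249, 250, 251, 253, 254, 255]
262 [234, 248, 249, 250, 251, 252, 253, 254]
253 [77, 78, 232, 233, 263, 264, 265, 268]
[[0.4872 0.2047 0.04  ]
 [0.6406 0.2624 0.04  ]
 [0.6646 0.2705 0.04  ]]
0.163857878806261 0.1891650379303033 20.34309769560778
-158.68324234925146 [-1.1e-03  5.0e-04 -1.0e+00]
```

Request:
{"name": "move_arm", "arguments": {"commands": [[[-0.008,0,0.03,0,0,0.7,0.085],[0,0,0.04,0,0,0,0.085],[0,0,0.04,0,0,0,0.085],[0,0,0.04,0,0,0,0.085],[0,0,0.021,0,0,0,0.085],[0,0,0.01,0,0,0,0.085],[0,0,0,0,0,0,0.085],[0,0,0,0,0,0,0.06],[0,0,0,0,0,0,0.04],[0,0,0,0,0,0,0.03],[0,0,0,0,0,0,0.015],[0,0,0,0,0,0,0.015],[0,0,0,0,0,0,0.015],[0,0,0,0,0,0,0.015]]], "squeeze": 80}}

```text
t: 4.15
eef_pos: [0.5725, 0.2345, 0.0211]
tool_rot: [0.001, -0.178, 0.984, -0.0]
contact_force: [0.2, -3.3, 4.9]
gripper_width: 0.254
grasp_force: 78.1
```

Request:
{"name": "move_arm", "arguments": {"commands": [[[0,0,-0.01,0,0,0,0.015],[0,0,-0.03,0,0,0,0.015],[0,0,-0.05,0,0,0,0.015],[0,0,-0.05,0,0,0,0.015],[0,0,-0.04,0,0,0,0.015],[0,0,0,0,0,0,0.015]]]}}

```text
t: 4.9
eef_pos: [0.5735, 0.2366, 0.2044]
tool_rot: [0.003, -0.178, 0.984, 0.001]
contact_force: [-0.2, 0.4, -2.8]
gripper_width: 0.257
grasp_force: 78.6
```

```bash
python3 - <<'E'
from h import *
o=bot.get_obs(); print(o["eef_pos"],o["contact_force"].round(2),o["tool_rot"].round(4),o["gripper_width"])
np.save("pics/w2T.npy",T("wrist")); a=shot("wrist","pics/w2.png"); b=shot("side","pics/s2.png")
u=proj("side",o["eef_pos"])[0].astype(int); x,y=max(u[0]-65,0),max(u[1]-60,0)
c=cv2.resize(b[y:y+100,x:x+133],(512,384),interpolation=cv2.INTER_CUBIC)
cv2.imwrite("pics/v2.png",cv2.resize(np.hstack([a,c])[:,:,::-1],(800,300))); print(x,y)
E
```

```text
[0.57350816 0.23658861 0.20437787] [-0.17  0.43 -2.77] [ 0.0034 -0.1782  0.984   0.0013] 0.25727450548429504
168 48
```

View pics/v2.png

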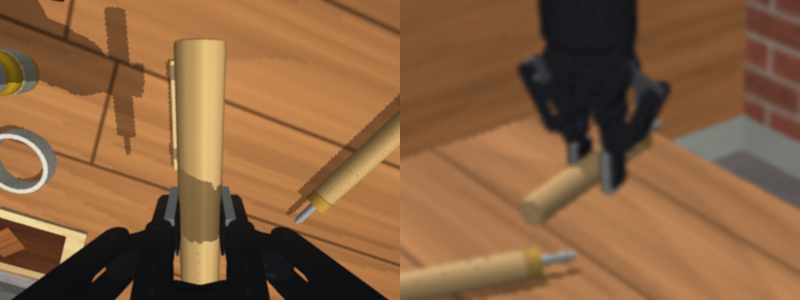

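Request:
{"name": "move_arm", "arguments": {"commands": [[[0.0149,-0.0364,0,0,0,0,0.015],[0.0149,-0.0364,0,0,0,0,0.015],[0.0149,-0.0364,0,0,0,0,0.015],[0.0149,-0.0364,0,0,0,0,0.015],[0.0149,-0.0364,0,0,0,0,0.015],[0.0149,-0.0364,0,0,0,0,0.015],[0.0149,-0.0364,0,0,0,0,0.015],[0.0149,-0.0364,0,0,0,0,0.015],[0.0149,-0.0364,0,0,0,0,0.015],[0.0149,-0.0364,0,0,0,0,0.015],[0,0,0,0,0,0,0.015],[0,0,0,0,0,0,0.015]]]}}

```text
t: 6.5
eef_pos: [0.5589, -0.1568, 0.1987]
tool_rot: [-0.001, -0.178, 0.984, 0.001]
contact_force: [-0.5, 0.5, -1.7]
gripper_width: 0.256
grasp_force: 78.7
```

```bash
python3 - <<'E'
from h import *
o=bot.get_obs(); print(o["eef_pos"],o["contact_force"].round(2),o["tool_rot"].round(4),o["q"].round(2))
np.save("pics/w3T.npy",T("wrist")); a=shot("wrist","pics/w3.png")
cv2.imwrite("pics/v3.png",cv2.resize(a[:,:,::-1],(800,600),interpolation=cv2.INTER_CUBIC))
mt=np.array(imaging.calibration("wrist")["mount"])
for pit in(-2,0,2):
  p=np.radians(pit);print(pit,proj("wrist",[[.09*np.cos(p),0,-.021-.012+.09*np.sin(p)]],mt))
E
```

```text
[ 0.5588911  -0.15682519  0.19874593] [-0.49  0.51 -1.69] [-1.300e-03 -1.783e-01  9.840e-01  8.000e-04] [ 0.02  0.36  0.18  1.83 -0.08  0.96  2.17]
-2 [[253.66837855  54.8904223 ]]
0 [[253.70328915  55.35866143]]
2 [[253.73663888  56.17075391]]
```

View pics/v3.png

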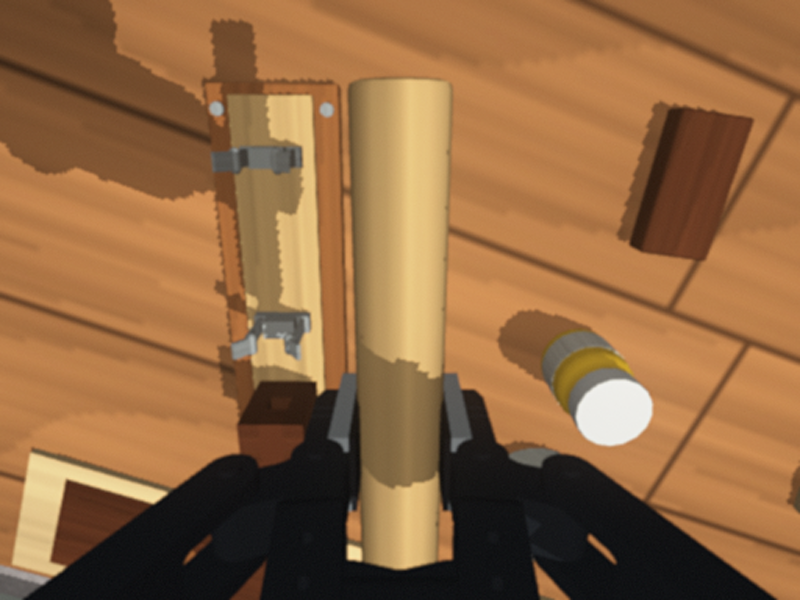

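The wrist view shows the rack at left: rear base corners at display (205,83) and (340,84), rear clip at (262,158), front clip at (280,328), and the guard's rear top edge at (239,424) to (308,431). The awl is held straight, with its butt at (400,78).

```bash
python3 - <<'E'
from h import *
S=lambda x,y:(95+x/3.571-.4,125+(y-300)/3.571-.4)
D=lambda x,y:(310+(x-400)/2.632-.3,202+(y-300)/2.632-.3)
W=lambda x,y:(x/1.5625-.2,y/1.5625-.2)
M=np.load("pics/w3T.npy")
t={}
for k,s,d,w in (("fL",S(62,497),D(652,332),None),("rL",S(98,460),D(640,375),W(239,424)),("rR",S(138,480),D(592,362),W(308,431)),
  ("cFL",S(127,418),D(620,402),W(243,347)),("cRL",S(197,322),D(575,495),W(222,160)),("cFR",S(160,420),D(578,392),W(296,347)),("cRR",S(232,328),D(527,480),W(297,156))):
    print(k,*[v if np.isscalar(v) else v.round(4) for v in tri(s,d)],*( [] if w is None else [v if np.isscalar(v) else v.round(4) for v in (*tri(s,w,"scene","wrist",None,M),*tri(d,w,"side","wrist",None,M))]))
P=plane("wrist",[W(205,83),W(340,84),W(217,108),W(327,110),W(346,385)],.016,M); print(P.round(4))
d=P[4]-P[1]; print("yaw edge",np.degrees(np.arctan2(d[1],d[0]))); e=P[0]-P[1]; print(np.linalg.norm(e), np.degrees(np.arctan2(e[1],e[0]))+90)
E
```

```text
fL [ 0.715  -0.1998  0.0763] 0.00012929920119151214
rL [ 0.6735 -0.2178  0.0655] 0.0047254201477679855 [ 0.6756 -0.2131  0.0726] 0.005762814303062072 [ 0.6857 -0.2161  0.0587] 0.004295680042253173
rR [ 0.663  -0.1827  0.0603] 0.0008564707383395457 [ 0.6674 -0.174   0.0725] 0.0017435607666249264 [ 0.6888 -0.1719  0.0383] 0.0057821088451772105
cFL [ 0.6338 -0.2287  0.0695] 0.002182242113173634 [ 0.6316 -0.2285  0.0666] 0.0028565316530174507 [ 0.6317 -0.2285  0.0694] 0.00550468424639134
cRL [ 0.534  -0.2641  0.0691] 0.003130935680452706 [ 0.531  -0.2659  0.0649] 0.0005750849908649601 [ 0.5312 -0.2651  0.072 ] 0.004117634573442532
cFR [ 0.6179 -0.2042  0.0716] 0.003168346008156843 [ 0.6182 -0.2002  0.0743] 0.006613688141472452 [ 0.6222 -0.1989  0.0638] 0.0025613305385451704
cRR [ 0.5192 -0.2358  0.0699] 0.0010251022843623385 [ 0.5175 -0.2314  0.0714] 0.00871613429183008 [ 0.5175 -0.2319  0.0673] 0.00779779400079522
[[ 0.5002 -0.3001  0.016 ]
 [ 0.4727 -0.2253  0.016 ]
 [ 0.5113 -0.2901  0.016 ]
 [ 0.4892 -0.228   0.016 ]
 [ 0.6613 -0.158   0.016 ]]
yaw edge 19.637560627088707
0.07969369376845725 20.185056047110336
```

Request:
{"name": "move_arm", "arguments": {"commands": [[[0.0044,-0.0187,0,0,0,0.5,0.015],[0.0044,-0.0187,0,0,0,0,0.015],[0.0044,-0.0187,0,0,0,0,0.015],[0.0044,-0.0187,0.01,0,0,0,0.015],[0,0,0.03,0,0,0,0.015],[0,0,0.03,0,0,0,0.015],[0,0,0.012,0,0,0,0.015],[0,0,0,0,0,0,0.015],[0,0,0,0,0,0,0.015]]]}}

```text
t: 7.68
eef_pos: [0.5698, -0.2346, 0.1194]
tool_rot: [0.001, -0.174, 0.985, -0.0]
contact_force: [0.8, 0.1, -2.6]
gripper_width: 0.256
grasp_force: 78.7
```

```bash
python3 - <<'E'
from h import *
o=bot.get_obs(); print(o["eef_pos"],o["contact_force"].round(2),o["tool_rot"].round(4))
np.save("pics/w4T.npy",T("wrist")); a=shot("wrist","pics/w4.png"); b=shot("side","pics/s4.png"); c=shot("scene","pics/sc4.png")
f=lambda im,x,y:cv2.resize(im[y:y+90,x:x+120],(400,300),interpolation=cv2.INTER_CUBIC)
cv2.imwrite("pics/v4.png",np.hstack([cv2.resize(a,(400,300)),f(b,320,195)])[:,:,::-1])
cv2.imwrite("pics/v4.png",np.vstack([np.hstack([cv2.resize(a,(400,300)),f(b,320,195)]),np.hstack([f(c,95,110),np.zeros((300,400,3),np.uint8)])])[:,:,::-1])
E
```

```text
[ 0.56981487 -0.23456657  0.11935317] [ 0.82  0.14 -2.61] [ 8.000e-04 -1.737e-01  9.848e-01 -4.000e-04]
```

View pics/v4.png

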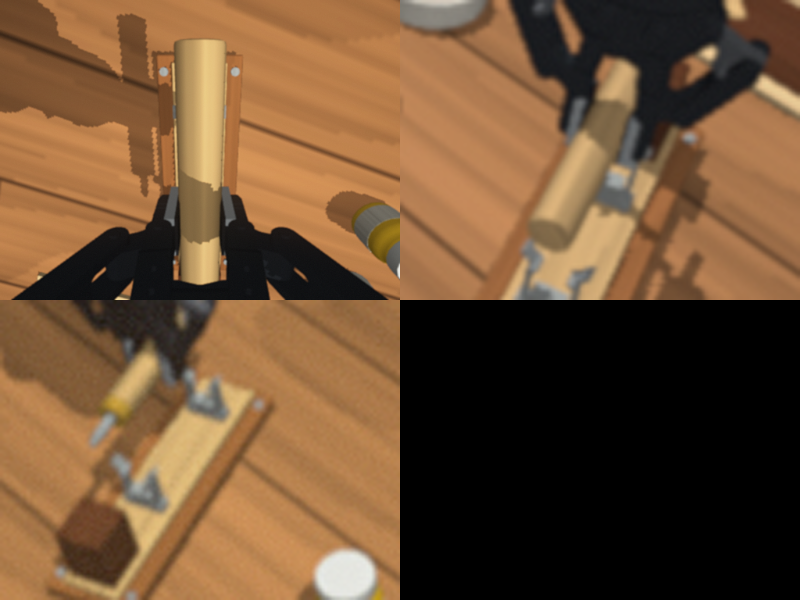

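Laterally the awl is centred over the rack: the base edges at 157 and 243 are symmetric about the handle at 200. One quick check of the tip position along the rack, using the scene tip at crop (95,442).

```bash
python3 - <<'E'
from h import *
p=plane("scene",[(95+95/3.333-.35,110+142/3.333-.35),(95+120/3.333-.35,110+107/3.333-.35)],.138)
o=np.array([.595,-.2235]);f=np.array([.94,.342]);n=np.array([-.342,.94])
print(p,(p[:,:2]-o)@f,(p[:,:2]-o)@n)
E
```

```text
[[ 0.65942899 -0.19924245  0.138     ]
 [ 0.62399207 -0.21241388  0.138     ]] [0.06885933 0.031044  ] [0.00076738 0.00050566]
```

Request:
{"name": "move_arm", "arguments": {"commands": [[[0,0,0.012,0,0,0,0.015],[0,0,0.012,0,0,0,0.015],[0,0,0,0,0,0,0.015],[0,0,0,0,0,0,0.015]]]}}

```text
t: 8.32
eef_pos: [0.5689, -0.2341, 0.0941]
tool_rot: [-0.0, -0.174, 0.985, 0.0]
contact_force: [-1.3, -0.0, -1.5]
gripper_width: 0.26
grasp_force: 78.7
```

Request:
{"name": "move_arm", "arguments": {"commands": [[[-0.002,0,0.003,0,0,0,0.015],[0,0,0.003,0,0,0,0.015],[0,0,0.003,0,0,0,0.015],[0,0,0.003,0,0,0,0.015],[0,0,0.003,0,0,0,0.015],[0,0,0,0,0,0,0.015]]]}}

```text
t: 9.07
eef_pos: [0.5707, -0.2333, 0.079]
tool_rot: [-0.0, -0.174, 0.985, 0.0]
contact_force: [0.1, -0.4, -2.7]
gripper_width: 0.255
grasp_force: 78.7
```

Request:
{"name": "move_arm", "arguments": {"commands": [[[0,0,0.002,0,0,0,0.015],[0,0,0.002,0,0,0,0.015],[0,0,0.002,0,0,0,0.015],[0,0,0,0,0,0,0.015]]]}}

```text
t: 9.57
eef_pos: [0.5707, -0.2333, 0.073]
tool_rot: [-0.0, -0.174, 0.985, 0.0]
contact_force: [-0.8, -0.3, -2.6]
gripper_width: 0.257
grasp_force: 78.7
```

Request:
{"name": "move_arm", "arguments": {"commands": [[[0,0,0.002,0,0,0,0.015],[0,0,0.002,0,0,0,0.015],[0,0,0.002,0,0,0,0.015],[0,0,0,0,0,0,0.015]]]}}

```text
t: 10.07
eef_pos: [0.5707, -0.2333, 0.067]
tool_rot: [-0.0, -0.174, 0.985, 0.0]
contact_force: [-1.0, -0.1, -2.8]
gripper_width: 0.253
grasp_force: 78.7
```

Request:
{"name": "move_arm", "arguments": {"commands": [[[0,0,0.002,0,0,0,0.015],[0,0,0.002,0,0,0,0.015],[0,0,0,0,0,0,0.015]]]}}

```text
t: 10.45
eef_pos: [0.5707, -0.2333, 0.063]
tool_rot: [-0.0, -0.174, 0.985, 0.0]
contact_force: [0.2, 0.9, -2.1]
gripper_width: 0.255
grasp_force: 78.7
```

Request:
{"name": "move_arm", "arguments": {"commands": [[[0,0,0.002,0,0,0,0.015],[0,0,0.002,0,0,0,0.015],[0,0,0,0,0,0,0.015]]]}}

```text
t: 10.82
eef_pos: [0.5707, -0.2333, 0.059]
tool_rot: [-0.0, -0.174, 0.985, 0.0]
contact_force: [0.6, -0.0, -2.1]
gripper_width: 0.256
grasp_force: 78.7
```

Request:
{"name": "move_arm", "arguments": {"commands": [[[0,0,0.0015,0,0,0,0.015],[0,0,0.0015,0,0,0,0.015],[0,0,0,0,0,0,0.015]]]}}

```text
t: 11.2
eef_pos: [0.5708, -0.2333, 0.0561]
tool_rot: [-0.0, -0.174, 0.985, 0.0]
contact_force: [0.5, 0.1, -1.5]
gripper_width: 0.255
grasp_force: 78.7
```

Light contact may be starting, so I continue in small steps.

Request:
{"name": "move_arm", "arguments": {"commands": [[[0,0,0.0015,0,0,0,0.015],[0,0,0.0015,0,0,0,0.015],[0,0,0,0,0,0,0.015]]]}}

```text
t: 11.58
eef_pos: [0.571, -0.2336, 0.0533]
tool_rot: [0.0, -0.174, 0.985, -0.0]
contact_force: [-0.4, -0.9, -1.1]
gripper_width: 0.256
grasp_force: 78.8
```

Request:
{"name": "move_arm", "arguments": {"commands": [[[0,0,0.0015,0,0,0,0.015],[0,0,0.0015,0,0,0,0.015],[0,0,0,0,0,0,0.015]]]}}

```text
t: 11.95
eef_pos: [0.5719, -0.2342, 0.0514]
tool_rot: [0.001, -0.174, 0.985, -0.001]
contact_force: [0.3, -0.8, 5.5]
gripper_width: 0.257
grasp_force: 79.5
```

Request:
{"name": "move_arm", "arguments": {"commands": [[[0,0,0.001,0,0,0,0.015],[0,0,0.001,0,0,0,0.015],[0,0,0,0,0,0,0.015]]]}}

```text
t: 12.32
eef_pos: [0.5725, -0.2342, 0.0502]
tool_rot: [0.002, -0.174, 0.985, -0.001]
contact_force: [-1.1, 0.4, 10.4]
gripper_width: 0.253
grasp_force: 80.1
```

Request:
{"name": "move_arm", "arguments": {"commands": [[[0,0,0.001,0,0,0,0.015],[0,0,0.001,0,0,0,0.015],[0,0,0,0,0,0,0.015]]]}}

```text
t: 12.7
eef_pos: [0.573, -0.2341, 0.0486]
tool_rot: [0.002, -0.174, 0.985, -0.001]
contact_force: [-0.6, -0.2, 13.3]
gripper_width: 0.254
grasp_force: 80.3
```

Request:
{"name": "move_arm", "arguments": {"commands": [[[0,0,0.001,0,0,0,0.015],[0,0,0.001,0,0,0,0.015],[0,0,0,0,0,0,0.015]]]}}

```text
t: 13.08
eef_pos: [0.5733, -0.234, 0.0467]
tool_rot: [0.002, -0.174, 0.985, -0.001]
contact_force: [-0.4, 0.3, 12.2]
gripper_width: 0.256
grasp_force: 80.3
```

Request:
{"name": "move_arm", "arguments": {"commands": [[[0,0,0.001,0,0,0,0.015],[0,0,0.001,0,0,0,0.015],[0,0,0,0,0,0,0.015]]]}}

```text
t: 13.45
eef_pos: [0.5734, -0.2338, 0.0443]
tool_rot: [0.002, -0.174, 0.985, -0.001]
contact_force: [0.4, -0.1, 9.9]
gripper_width: 0.254
grasp_force: 80.0
```

Request:
{"name": "move_arm", "arguments": {"commands": [[[0,0,0.001,0,0,0,0.015],[0,0,0.001,0,0,0,0.015],[0,0,0,0,0,0,0.015]]]}}

```text
t: 13.82
eef_pos: [0.5731, -0.2338, 0.0418]
tool_rot: [0.002, -0.174, 0.985, -0.001]
contact_force: [1.7, -0.9, 6.4]
gripper_width: 0.254
grasp_force: 79.9
```

Request:
{"name": "move_arm", "arguments": {"commands": [[[0,0,0.001,0,0,0,0.015],[0,0,0.001,0,0,0,0.015],[0,0,0,0,0,0,0.015]]]}}

```text
t: 14.2
eef_pos: [0.5721, -0.2337, 0.0386]
tool_rot: [0.001, -0.174, 0.985, -0.001]
contact_force: [5.0, -2.4, -0.2]
gripper_width: 0.256
grasp_force: 79.1
```

Request:
{"name": "move_arm", "arguments": {"commands": [[[0,0,0.001,0,0,0,0.015],[0,0,0.001,0,0,0,0.015],[0,0,0,0,0,0,0.015]]]}}

```text
t: 14.58
eef_pos: [0.5703, -0.2338, 0.0354]
tool_rot: [-0.001, -0.174, 0.985, -0.0]
contact_force: [4.2, -3.8, -5.1]
gripper_width: 0.254
grasp_force: 78.5
```

Request:
{"name": "move_arm", "arguments": {"commands": [[[0,0,0.001,0,0,0,0.015],[0,0,0.001,0,0,0,0.015],[0,0,0,0,0,0,0.015]]]}}

```text
t: 14.95
eef_pos: [0.5695, -0.2343, 0.0332]
tool_rot: [-0.001, -0.173, 0.985, -0.0]
contact_force: [2.2, -5.0, -3.7]
gripper_width: 0.261
grasp_force: 78.7
```

Request:
{"name": "move_arm", "arguments": {"commands": [[[0,0,0.001,0,0,0,0.015],[0,0,0,0,0,0,0.015]]]}}

```text
t: 15.2
eef_pos: [0.5695, -0.2343, 0.0331]
tool_rot: [-0.001, -0.173, 0.985, -0.0]
contact_force: [-0.4, -4.9, 2.8]
gripper_width: 0.254
grasp_force: 79.6
```

Request:
{"name": "move_arm", "arguments": {"commands": [[[0,-0.001,0.001,0,0,0,0.015],[0,0,0,0,0,0,0.015]]]}}

```text
t: 15.45
eef_pos: [0.5696, -0.2343, 0.033]
tool_rot: [-0.001, -0.173, 0.985, 0.001]
contact_force: [-5.7, -1.9, 13.4]
gripper_width: 0.256
grasp_force: 80.7
```

Request:
{"name": "move_arm", "arguments": {"commands": [[[0,0,0.0005,0,0,0,0.015],[0,0,0,0,0,0,0.015]]]}}

```text
t: 15.7
eef_pos: [0.5696, -0.2344, 0.033]
tool_rot: [-0.001, -0.173, 0.985, 0.001]
contact_force: [-6.2, -1.2, 17.9]
gripper_width: 0.251
grasp_force: 81.0
```

```bash
python3 - <<'E'
from h import *
o=bot.get_obs(); print(o["eef_pos"],o["contact_force"].round(2),o["torque"].round(2),o["tool_rot"].round(4))
a=shot("wrist","pics/w5.png"); b=shot("side","pics/s5.png"); c=shot("scene","pics/sc5.png")
f=lambda im,x,y:cv2.resize(im[y:y+90,x:x+120],(400,300),interpolation=cv2.INTER_CUBIC)
cv2.imwrite("pics/v5.png",np.vstack([np.hstack([cv2.resize(a,(400,300)),f(b,320,215)]),np.hstack([f(c,95,110),cv2.resize(a[20:230,150:362],(400,300))])])[:,:,::-1])
E
```

```text
[ 0.56962351 -0.23436874  0.03299606] [-6.18 -1.17 17.91] [-0.12  1.52 -0.04] [-1.300e-03 -1.735e-01  9.848e-01  7.000e-04]
```

View pics/v5.png

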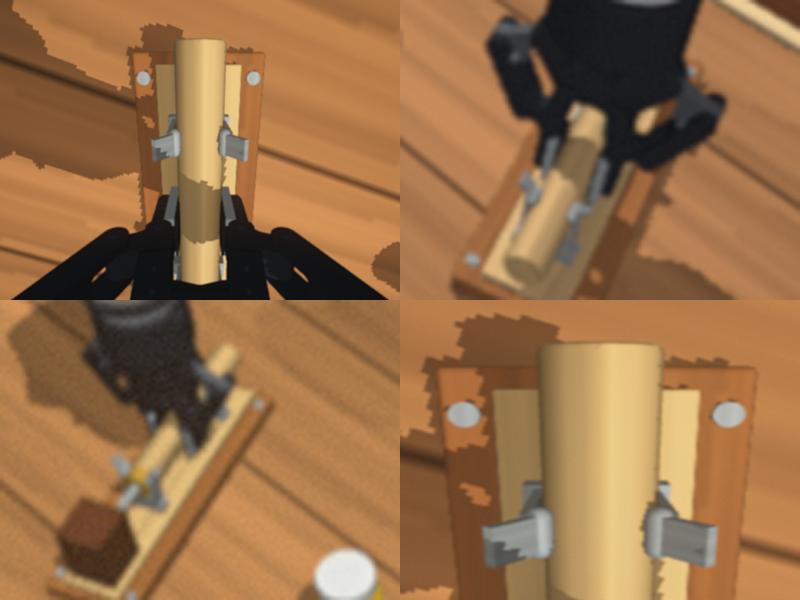

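```bash
python3 - <<'E'
from h import *
n=np.array([-.342,.94,0]);f=np.array([.94,.342])
for p in((120,504),(138,478),(230,350)):
    o,d=ray("scene",(95+p[0]/3.333-.35,110+(p[1]-300)/3.333-.35)); d=d[0]
    X=o+d*((-.4150-n@o)/(n@d)); print(X.round(4),(X[:2]-[.595,-.2235])@f)
E
```

```text
[ 0.6565 -0.2026  0.0549] 0.06492183466220701
[ 0.6294 -0.2125  0.0549] 0.03609170409921565
[ 0.4818 -0.2662  0.0505] -0.12104831344148738
```

Request:
{"name": "move_arm", "arguments": {"commands": [[[0,0,-0.002,0,0,0,0.015],[0,0,0,0,0,0,0.015]]]}}

```text
t: 16.1
eef_pos: [0.5697, -0.2344, 0.0332]
tool_rot: [-0.001, -0.174, 0.985, 0.0]
contact_force: [-3.3, -4.1, 1.4]
gripper_width: 0.26
grasp_force: 79.4
```

Both ends lie at about the same height (0.055 at tip and ferrule), and the wrist crop shows the rear fingers closed over the handle, so it is snapped in. Now I slide it forward.

Request:
{"name": "move_arm", "arguments": {"commands": [[[-0.002,-0.0005,0,0,0,0,0.015],[-0.002,0,0,0,0,0,0.015],[-0.002,0,0,0,0,0,0.015],[-0.002,0,0,0,0,0,0.015]]]}}

```text
t: 16.6
eef_pos: [0.5764, -0.2324, 0.0332]
tool_rot: [-0.002, -0.173, 0.985, 0.001]
contact_force: [-6.0, -2.7, 4.4]
gripper_width: 0.254
grasp_force: 79.8
```

Request:
{"name": "move_arm", "arguments": {"commands": [[[-0.003,0,0,0,0,0,0.015],[-0.003,0,0,0,0,0,0.015],[-0.003,0,0,0,0,0,0.015],[0,0,0,0,0,0,0.015]]]}}

```text
t: 17.1
eef_pos: [0.5855, -0.2291, 0.0331]
tool_rot: [-0.002, -0.174, 0.985, 0.001]
contact_force: [-4.7, -3.6, 2.4]
gripper_width: 0.254
grasp_force: 79.8
```

Request:
{"name": "move_arm", "arguments": {"commands": [[[-0.003,0,0,0,0,0,0.015],[-0.003,0,0,0,0,0,0.015],[-0.003,0,0,0,0,0,0.015],[-0.003,0,0,0,0,0,0.015],[0,0,0,0,0,0,0.015]]]}}

```text
t: 17.73
eef_pos: [0.5967, -0.225, 0.0332]
tool_rot: [-0.002, -0.174, 0.985, 0.001]
contact_force: [-4.8, -3.3, 2.9]
gripper_width: 0.253
grasp_force: 79.9
```

Request:
{"name": "move_arm", "arguments": {"commands": [[[-0.0015,0,0,0,0,0,0.015],[-0.0015,0,0,0,0,0,0.015],[0,0,0,0,0,0,0.015]]]}}

```text
t: 18.1
eef_pos: [0.5992, -0.2242, 0.0332]
tool_rot: [-0.002, -0.174, 0.985, 0.001]
contact_force: [-5.4, -4.7, 3.9]
gripper_width: 0.254
grasp_force: 79.9
```

Request:
{"name": "move_arm", "arguments": {"commands": [[[-0.001,0,0,0,0,0,0.015],[-0.001,0,0,0,0,0,0.015],[0,0,0,0,0,0,0.015]]]}}

```text
t: 18.48
eef_pos: [0.6009, -0.2235, 0.0331]
tool_rot: [-0.002, -0.173, 0.985, 0.001]
contact_force: [-7.3, -3.5, 3.9]
gripper_width: 0.254
grasp_force: 79.9
```

Slid about 33 mm so far. I continue in 1 mm steps.

Request:
{"name": "move_arm", "arguments": {"commands": [[[-0.001,0,0,0,0,0,0.015],[-0.001,0,0,0,0,0,0.015],[0,0,0,0,0,0,0.015]]]}}

```text
t: 18.85
eef_pos: [0.6029, -0.2228, 0.0332]
tool_rot: [-0.002, -0.173, 0.985, 0.001]
contact_force: [-6.6, -4.6, 4.1]
gripper_width: 0.255
grasp_force: 79.9
```

Request:
{"name": "move_arm", "arguments": {"commands": [[[-0.001,0,0,0,0,0,0.015],[-0.001,0,0,0,0,0,0.015],[0,0,0,0,0,0,0.015]]]}}

```text
t: 19.23
eef_pos: [0.6047, -0.2222, 0.0331]
tool_rot: [-0.002, -0.173, 0.985, 0.001]
contact_force: [-6.0, -4.4, 3.7]
gripper_width: 0.25
grasp_force: 79.9
```

Request:
{"name": "move_arm", "arguments": {"commands": [[[-0.001,0,0,0,0,0,0.015],[0,0,0,0,0,0,0.015]]]}}

```text
t: 19.48
eef_pos: [0.6056, -0.2219, 0.0331]
tool_rot: [-0.002, -0.173, 0.985, 0.001]
contact_force: [-6.1, -3.4, 3.4]
gripper_width: 0.253
grasp_force: 79.9
```

Request:
{"name": "move_arm", "arguments": {"commands": [[[-0.001,0,0,0,0,0,0.015],[0,0,0,0,0,0,0.015]]]}}

```text
t: 19.73
eef_pos: [0.6062, -0.2216, 0.0332]
tool_rot: [-0.003, -0.173, 0.985, 0.001]
contact_force: [-6.6, -4.0, 6.3]
gripper_width: 0.256
grasp_force: 80.0
```

Request:
{"name": "move_arm", "arguments": {"commands": [[[-0.001,0,0,0,0,0,0.015],[0,0,0,0,0,0,0.015]]]}}

```text
t: 19.98
eef_pos: [0.6062, -0.2216, 0.0331]
tool_rot: [-0.003, -0.173, 0.985, 0.001]
contact_force: [-10.5, -3.4, 6.8]
gripper_width: 0.256
grasp_force: 80.4
```

Request:
{"name": "move_arm", "arguments": {"commands": [[[-0.001,0,0,0,0,0,0.015],[0,0,0,0,0,0,0.015]]]}}

```text
t: 20.23
eef_pos: [0.6062, -0.2216, 0.0331]
tool_rot: [-0.004, -0.173, 0.985, 0.001]
contact_force: [-11.5, -4.4, 9.4]
gripper_width: 0.254
grasp_force: 80.6
```

Request:
{"name": "move_arm", "arguments": {"commands": [[[0.0015,0,-0.001,0,0,0,0.015],[0,0,0,0,0,0,0.015]]], "squeeze": 40}}

```text
t: 20.48
eef_pos: [0.6062, -0.2216, 0.0332]
tool_rot: [-0.003, -0.173, 0.985, 0.001]
contact_force: [-5.2, -4.9, -0.9]
gripper_width: 0.255
grasp_force: 79.1
```

Request:
{"name": "move_arm", "arguments": {"commands": [[[0,0,0,0,0,0,0.03],[0,0,0,0,0,0,0.045],[0,0,0,0,0,0,0.055],[0,0,0,0,0,0,0.055],[0,0,-0.01,0,0,0,0.055],[0,0,-0.03,0,0,0,0.055],[0,0,-0.04,0,0,0,0.06],[0,0,-0.04,0,0,0,0.08],[0,0,-0.03,0,0,0,0.08],[0,0,0,0,0,0,0.08]]]}}

```text
t: 21.72
eef_pos: [0.6113, -0.2216, 0.1886]
tool_rot: [0.003, -0.174, 0.985, -0.001]
contact_force: [0.9, 0.4, -0.9]
gripper_width: 0.935
grasp_force: 0.0
```

```bash
python3 - <<'E'
from h import *
o=bot.get_obs(); print(o["eef_pos"],o["contact_force"].round(2))
a=shot("wrist","pics/w6.png"); b=shot("side","pics/s6.png"); c=shot("scene","pics/sc6.png")
f=lambda im,x,y:cv2.resize(im[y:y+90,x:x+120],(400,300),interpolation=cv2.INTER_CUBIC)
cv2.imwrite("pics/v6.png",np.vstack([np.hstack([cv2.resize(a,(400,300)),f(b,320,205)]),np.hstack([f(c,95,110),cv2.resize(a[100:300,150:362],(400,300),interpolation=cv2.INTER_CUBIC)])])[:,:,::-1])
E
```

```text
[ 0.61125823 -0.22161193  0.18856773] [ 0.89  0.41 -0.93]
```

View pics/v6.png

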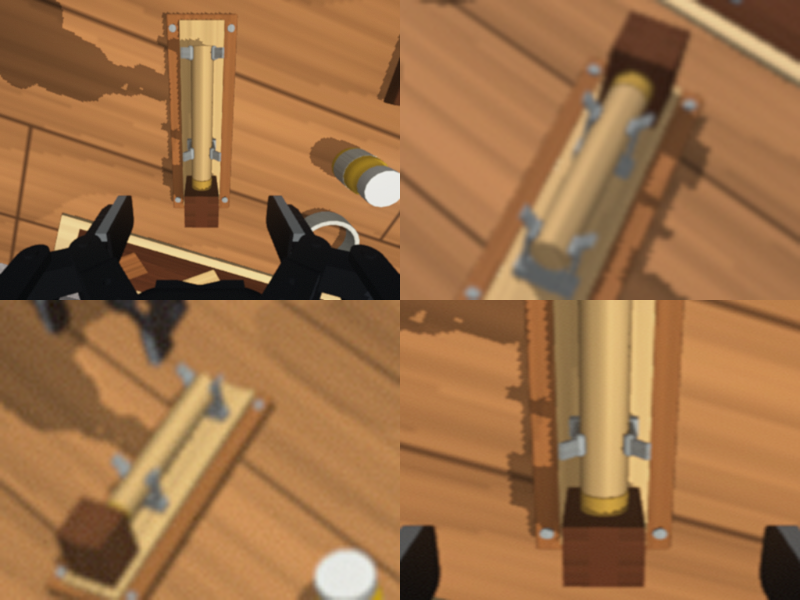

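The pictures show the ferrule flush with the guard face (crop 604,505), the steel point hidden, and both clips closed around the handle. The gripper is clear.

```bash
python3 -c "
from station import bot
print(bot.hand_in())"
```

```text
the job is handed in; nothing more can be done
None
```

The awl is snapped into both clips with its shoulder against the guard and its point covered; the gripper is open and clear, and the job was handed in at about 22 s.

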